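Seat a row of blocks in the drilling jig and lock it

ROBOT

A 6-joint arm with a two-finger parallel gripper is mounted at the origin on the work surface. World frame = base frame: x ahead of the robot, y to its left, z up, the work surface at z = 0. Lengths are in mm, angles in degrees, forces in N, time in s.
With the tool pointing down it reaches from about 350 to 850 mm from the base axis. Payload 8.1 kg.
Tool frame: the origin (TCP) lies on the centre line of the jaws, within the pads' length; the fingertips stand 19 mm ahead of it and the grasp point (between the pads) is the TCP; z points along the fingers, y is the line along which they close (so a half turn about z gives the same grasp; the last joint's range is limited). The gripper opens to 85 mm and grips with 20 to 120 N. Pads are 22 mm wide; open, the fingers measure 114 mm over their backs; the gripper's body (76 mm by 85 mm) begins 54 mm behind the grasp point. The pads swing forward as they close: fully open they stand 13 mm farther back than shut.
Start: joints at [65.695, 7.471, 85.268, -0, 87.261, -4.893], TCP at [199.392, 565.905, 250.292] pointing down, gripper open.
Joint ranges: [-169.43, 169.43], [-51.17, 129.36], [1.28, 143.12], [-76.62, 256.62], [0, 156.53], [-152.29, 152.29]. Speed limits (degrees/s): [136.94, 136.94, 159.86, 180, 180, 180].

INTERFACE

Orientations are given as [roll, pitch, yaw] about the fixed x, y, z axes, in that order (R = Rz(yaw) Ry(pitch) Rx(roll)).
In Python, from bench import r gives the robot as it stands. The module is installed in compiled form; this text tells all that it offers.
- The arm moves only by the tool servo_tool, never from a script. Its arguments are lists of equal length, an entry for each row: "fingers": the finger opening in m, from 0 to 0.0854; "linear": the shift along the tool's x, y, z in m, a list of three; "rotation": the turn, a rotation vector about the tool's x, y, z in degrees, a list of three. A call has 1 to 10 rows; each row is the pose to reach, as a shift and turn from the pose commanded when the call began, along the tool's axes at that moment; what a row does not reach only later rows make up. A row lasts 1/10 s, in which the tool goes at most 50 mm and 8.59 degrees, less where a joint would pass 70% of its speed; a pose out of reach is approached as far as the arm can. A call with a gripper value outside its range is refused whole. The fingers move at their own pace and stop on an object; "force" is the grip in N (left out, the last holds). Time passes only in rows, so rows that repeat a pose let the fingers close. It gives the time, the measured TCP pose, the force, the opening and the grip force at its end, in the units of the state.
- r.sense(): the state, without advancing time (a new reading comes with each control period).
- r.snapshot(name): name is "side" or "top" or "wrist"; returns a dict with "frame" (420x560x3 uint8, red, green, blue), "fx", "fy", "cx", "cy" (pixels), "k1" (the pictures are not rectified: a ray, as slopes to the right and down, at radius r is drawn at 1 + k1 r^2 times it, then the intrinsics apply), "camera_from_world" (4x4, takes a point from world to camera coordinates). Camera axes: x right, y up, looking along -z (the intrinsics and any distortion apply to the point x, -y, -z); pixel columns grow to the right and rows downward; lengths in mm; the calibration is good to about 2 mm. A picture is of the moment at which its call begins. There is no depth.
- r.hand_in(): hands the job in; it is judged then, once.
The state is a dict: "time": time; "joint_pos": joint angles; "qd": joint speeds; "joint_efforts": joint torques, N m; "tool_pos": TCP position; "tcp_rot": TCP orientation; "ft_force": force on the tool from outside, world axes, zero at the start; "wrist_torque": the same for the moment, N m; "finger_gap": finger opening in mm; "grip_force": force on a finger pad.
Only numpy, scipy, OpenCV 4.12 (cv2) and the standard library are available. Lean on these libraries where they do the work, as an engineer would, in place of code of your own. Each camera call takes 0.05 s, during which the arm holds its last target. There are 200 camera calls.

TASK

Push the row of four wooden blocks along the channel of the drilling jig, as one train and only from behind on the last block, until the first block is fully home against the end stop and no gaps are left. Then push the wooden turn button round until it lies square across the channel behind the last block, as far as it goes. Only push with the fingers: do not lift any block, and leave the bottle, the cup and the screwdriver alone; finish with the hand clear.

Things in the scene. Friction and masses are not known exactly. Their poses are not given: they have to be found in the camera images.
- jig: drilling jig fixed to the bench: plywood board 420 x 150 x 18 mm with two battens (36 wide, 16 high, tops 34 mm above the bench) forming a straight channel 47 mm wide. Origin: underside centre of the board; x runs along the channel towards the end stop, y across, z up. Channel floor at z = 18 mm, centre line y = 0, open end at x = -190 mm. The row, once home, takes up x = 2 to 170 mm
- stop_face (a point): point on the end stop, a wooden block that closes the channel: middle of the face that the first block must meet, at floor level (jig x = 170, y = 0, z = 18 mm). The stop is 30 mm thick, its top 60 mm above the bench
- block1: first block of the row, nearest the end stop: red-brown hardwood, 42 mm along the channel, 44 mm wide, 40 mm high, about 55 g, loose on the channel floor, rising 24 mm above the battens. Origin: centre of its underside; axes as the jig's (x to the end stop, z up). The four blocks stand touching in a row, 60 to 125 mm short of the end stop
- block2: second block of the row, same shape and frame as block1, right behind it
- block3: third block of the row, same shape and frame as block1, right behind block2
- block4: last block of the row, the farthest from the end stop and the one to push on: same size and frame as block1, with a dowel stub (10 mm thick, 12 mm high) in the middle of its top. Its rear face (-x side) is free.
- turn_button (a joint): angle of the turn button. 0: the bar lies along its batten, free end in the jig's -x direction, away from the end stop; negative: free end outside the jig; it grows as the free end swings (clockwise from above) over the channel and on towards the end stop, up to its hard limit 1.571: square across the channel. Starts between -0.45 and -0.05, stays where left, 1 to 2 N at the free end turn it
- button_pivot (a point): pivot screw of the turn button, at its top face (jig x = -14, y = -41.5, z = 52 mm). The button is a dark wooden bar 22 mm wide, 18 mm high (34 to 52 mm above the bench), lying flat on the batten on the jig's -y side; it reaches 85 mm from the pivot to its free end, 11 mm behind it. Square across, its side to the stop is at jig x = -3 mm, 5 mm behind the row's home place
- button_peg (a point): foot of a small upright peg (10 mm thick, 20 mm high) on the bar's top face, 68 mm from the pivot, near the free end
- glue_bottle: bystander: white glue bottle 54 mm across, 150 mm tall, standing on the bench beyond the end stop; origin at the centre of its underside
- dowel_cup: bystander: empty steel cup 72 mm across, 75 mm tall, standing on the bench on the -y side of the jig near the end stop; origin at the centre of its underside
- screwdriver: bystander: screwdriver with blue handle lying on the bench by the end-stop end of the jig; origin near the middle of its length, at the bench
Not all that is in view belongs to the job. What is shaped like the block4 but grey or turquoise is not meant.

How it is judged (in metres and radians):
On the way, in this order (a step that is already met when the one before it is completed fails the run):
1. the row is home against the end stop, no gaps, blocks flat in the channel (x of block1 in the frame of jig above 0.145 m and x of block2 in the frame of jig above 0.103 m and x of block3 in the frame of jig above 0.061 m and x of block4 in the frame of jig above 0.019 m and z of each of block1, block2, block3, block4 in the frame of jig below 0.022 m and y of block1 in the frame of jig between -0.005 and 0.005 m and angle between each of block1, block2, block3, block4's own z axis and vertical below 0.08 rad and y of block2 in the frame of jig between -0.005 and 0.005 m and y of block3 in the frame of jig between -0.005 and 0.005 m and y of block4 in the frame of jig between -0.005 and 0.005 m), for 0.2 s.
2. the turn button lies square across the channel (value of joint turn_button above 1.45 rad), for 0.2 s.
At the end, for the whole second after the job is handed in: Every block is within 4 mm of its home place along the channel (first block against the end stop, the others touching in order behind it), flat on the channel floor and at rest; the turn button is turned past 1.45 rad of its 1.571, square across the channel behind the last block; the hand is clear (all of step 1 and linear speed of each of block1, block2, block3, block4 below 0.01 m/s and value of joint turn_button above 1.45 rad).
It fails at once if a block was lifted (more than 10 mm off the channel floor) or tipped over (z of any of block1, block2, block3, block4 in the frame of jig above 0.028 m or angle between any of block1, block2, block3, block4's own z axis and vertical above 0.5 rad).
It fails at once if the fingers pushed on a block other than the last (over 2 N) (contact force between the fingers and block1 above 2 N or contact force between the fingers and block2 above 2 N or contact force between the fingers and block3 above 2 N).
It fails at once if a bystander was disturbed (moved over 25 mm) (distance of any of glue_bottle, dowel_cup, screwdriver from where it was at the start of the episode above 0.025 m).
It also fails if it takes over 48 s, if anything falls off the work surface, if the arm or the gripper's body presses on something with over 40 N, if the wrist force passes 120 N, or if a joint passes its speed limit or range.

## Working session

There is one attempt and no reset: what is moved stays moved. The work goes in short steps, Python scripts to look and compute and a tool call to move; the robot and the scene stay as the last step left them, time stands still between calls to the robot, and variables do not carry over. Pictures are saved under pics/ and viewed, at most 10 in all, crops included, and the job is handed in when it is done.

Besides the shell and the picture viewer there is one more tool, called after "Emit:" by a JSON object that holds its "api" and its "payload", one argument or row to a line. servo_tool: Moves the arm, as the interface text tells. Its arguments: {"type":"object","properties":{"fingers":{"type":"array","items":{"type":"number"}},"linear":{"type":"array","items":{"type":"array","items":{"type":"number"}}},"rotation":{"type":"array","items":{"type":"array","items":{"type":"number"}}},"force":{"type":"number"}},"required":["fingers","linear","rotation"]}

```bash
mkdir -p pics
cat > h.py <<'E'
import numpy as np, cv2, json
from bench import r
def snap(n,f):
    s=r.snapshot(n); cv2.imwrite(f'pics/{f}.png',cv2.cvtColor(s['frame'],cv2.COLOR_RGB2BGR))
    np.savez(f'pics/{f}.npz',**s); return s
def load(f): return np.load(f'pics/{f}.npz')
def K(s): return np.array([[s['fx'],0,s['cx']],[0,s['fy'],s['cy']],[0,0,1]],float)
def world(s,uv,z):
    uv=np.array(uv,float).reshape(-1,1,2)
    d=cv2.undistortPoints(uv,K(s),np.array([s['k1'],0,0,0],float)).reshape(-1,2)
    T=s['camera_from_world'];R=T[:3,:3];c=-R.T@T[:3,3]
    ray=np.c_[d[:,0],-d[:,1],-np.ones(len(d))]@R
    return c+ray*((z-c[2])/ray[:,2])[:,None]
def pix(s,P):
    T=s['camera_from_world'];p=np.array(P,float).reshape(-1,3)@T[:3,:3].T+T[:3,3]
    p=p*[1,-1,-1]
    return cv2.projectPoints(p,np.zeros(3),np.zeros(3),K(s),np.array([s['k1'],0,0,0],float))[0].reshape(-1,2)
E
python3 - <<'E'
from h import *
a=snap('top','top0');b=snap('side','side0')
for s in(a,b):
    T=s['camera_from_world'];print(-T[:3,:3].T@T[:3,3],s['fx'],s['k1'])
s=r.sense();print(s['tool_pos'],s['tcp_rot'],s['time'])
im=cv2.imread('pics/top0.png');cv2.imwrite('pics/top0b.png',cv2.resize(im,(800,600)))
E
```

```text
[ 420.43201126   88.71006365 1288.61555365] 545.057895555108 0.05481796742574623
[ 114.87415133 -590.64811943  525.32816966] 410.2908377023547 -0.09371143798965119
[199.17066974 565.47719668 249.33139313] [-1.79903153e+02 -9.19133402e-03  1.60590094e+02] 0.1
```

View pics/top0b.png

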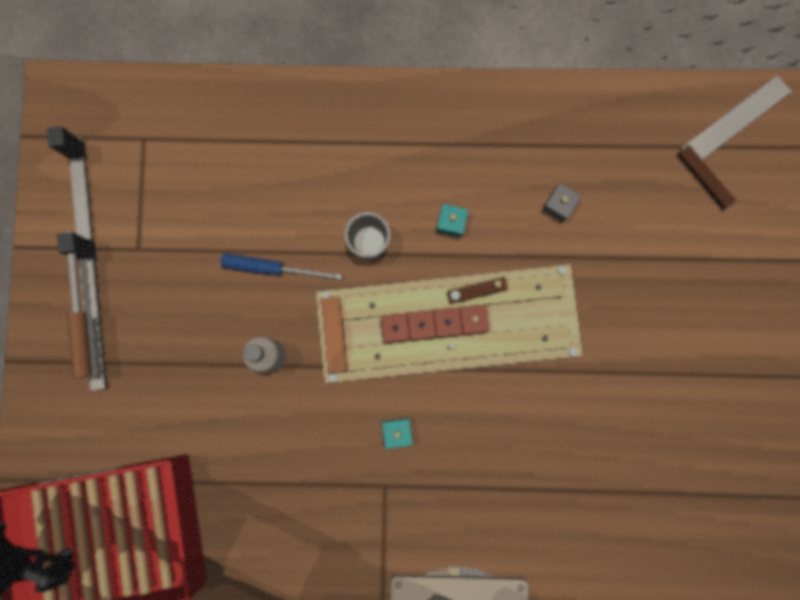

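View pics/side0.png

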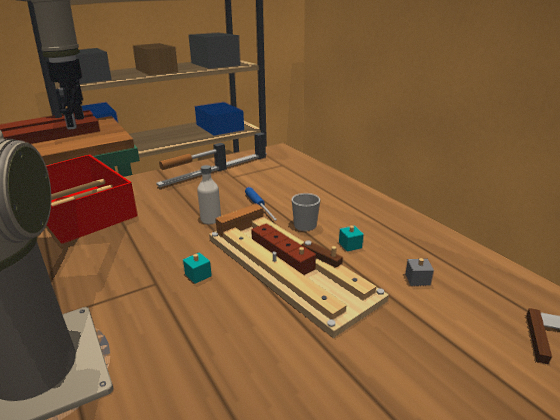

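The top view (800x600) shows the jig with its stop at the left (333,335). The red row runs from block1 (395,327) to block4 with its dowel (475,319), and the button has its pivot at (456,295) and peg at (499,285). Look-alikes for block4 are turquoise at (453,220) and (397,434) and grey at (562,202), all outside the channel. I choose the red one at (475,319) and check it in a close crop.

Run:
```python
import cv2
im=cv2.imread('pics/top0.png')[180:275,215:415]
cv2.imwrite('pics/crop0.png',cv2.resize(im,(800,380),interpolation=cv2.INTER_CUBIC))
```

```text
(no output)
```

View pics/crop0.png

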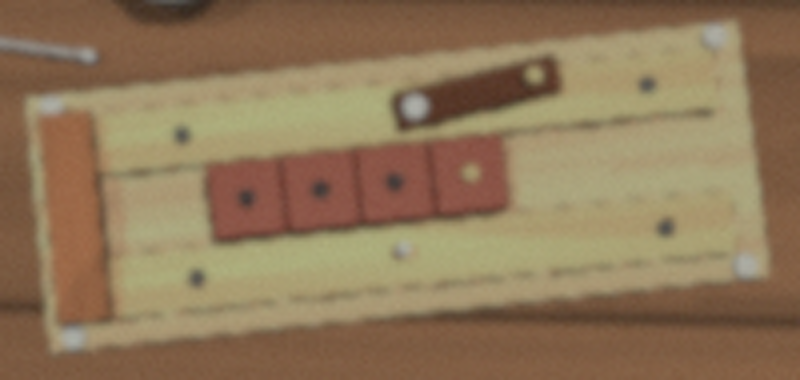

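The crop shows the red row with block4's dowel at (471,173), the pivot at (414,107), the peg at (535,74), and the board corners at (27,97), (738,22), (769,273) and (53,352).

```bash
cat >> h.py <<'E'
def fitjig(W,J):
    a=W[:,0]+1j*W[:,1];b=J[:,0]+1j*J[:,1];am,bm=a.mean(),b.mean()
    q=np.vdot(b-bm,a-am);q/=abs(q);t=am-q*bm
    return q,t,abs(q*b+t-a)
E
python3 - <<'E'
from h import *
s=load('top0')
f=lambda p:(np.array(p,float)+.5)/4-.5+[215,180]
W=world(s,f([(27,97),(738,22),(769,273),(53,352)]),18)
J=np.array([(210,-75),(-210,-75),(-210,75),(210,75.)])
q,t,e=fitjig(W,J);print(np.degrees(np.angle(q)),t,e)
np.save('jig.npy',[q,t])
def jig(uv,z):
    w=world(s,f([uv]),z)[0];v=((w[0]+1j*w[1])-t)/q;return np.round([v.real,v.imag],1)
print('pivot',jig((414,107),54),'peg',jig((535,74),72),'b4dowel',jig((471,173),70))
print('b4 rear top',jig((508,173),58),'b1 front',jig((208,200),58),'stop', jig((102,210),60))
for p in[(-14,-41.5),(-40,0),(-82,-55)]:
    w=q*complex(*p)+t;print(p,w)
w=r.sense();print(w['tool_pos'],w['tcp_rot'],w['ft_force'],w['time'])
E
```

```text
97.21390549875969 (506.9740514032469+20.254402349710013j) [0.93917155 1.52820228 2.50151695 1.67340904]
pivot [-13.1 -40.9] peg [-81.1 -50.3] b4dowel [-39.2   0.9]
b4 rear top [-61.1   2.4] b1 front [108.9  -0.6] stop [168.9  -1.3]
(-14, -41.5) (549.9035841298194+11.576544326087982j)
(-40, 0) (511.99701191812665-19.428967815460673j)
(-82, -55) (571.83575443586-54.18993578093028j)
[199.17066974 565.47719668 249.33139313] [-1.79903153e+02 -9.19133402e-03  1.60590094e+02] [-0.14111273  0.94084286  0.58763152] 0.1
```

```bash
cat >> h.py <<'E'
from scipy.spatial.transform import Rotation as Ro
def go(x,y,z,yaw=97.2,s=None):
    "shift (m) and rotvec (deg) in tool axes from measured pose to jig x,y at height z"
    q,t=np.load('jig.npy');s=s or r.sense();w=q*complex(x,y)+t
    R=Ro.from_euler('xyz',s['tcp_rot'],degrees=True)
    d=R.inv().apply(np.array([w.real,w.imag,z])-s['tool_pos'])/1000
    v=(R.inv()*Ro.from_euler('xyz',[180,0,yaw],degrees=True)).as_rotvec(degrees=True)
    return np.round(d,4),np.round(v,2)
def where():
    q,t=np.load('jig.npy');s=r.sense();p=s['tool_pos'];v=(complex(p[0],p[1])-t)/q
    print('jig',np.round([v.real,v.imag,p[2]],1),np.round(s['tcp_rot'],2),'F',np.round(s['ft_force'],1),'t',s['time'])
E
python3 - <<'E'
from h import *
print(go(-95,0,150),go(-95,0,250));where()
E
```

```text
(array([-0.5141, -0.4967,  0.1001]), array([-9.000e-02,  5.000e-02,  6.339e+01])) (array([-5.141e-01, -4.969e-01,  1.000e-04]), array([-9.000e-02,  5.000e-02,  6.339e+01]))
jig [579.6 236.9 249.3] [-1.7990e+02 -1.0000e-02  1.6059e+02] F [-0.1  0.9  0.6] t 0.1
```

Emit:
{"api": "servo_tool", "payload": {
  "fingers": [0, 0, 0, 0, 0, 0, 0, 0, 0, 0],
  "linear": [
    [-0.03, -0.029, 0],
    [-0.06, -0.058, 0],
    [-0.09, -0.087, 0],
    [-0.12, -0.116, 0],
    [-0.15, -0.145, 0],
    [-0.18, -0.174, 0],
    [-0.21, -0.203, 0],
    [-0.24, -0.232, 0],
    [-0.27, -0.261, 0],
    [-0.3, -0.29, 0]
  ],
  "rotation": [
    [0, 0, 3.7],
    [0, 0, 7.4],
    [0, 0, 11.1],
    [0, 0, 14.8],
    [0, 0, 18.5],
    [0, 0, 22.2],
    [0, 0, 25.9],
    [0, 0, 29.6],
    [0, 0, 33.3],
    [0, 0, 37]
  ],
  "force": 20
}}

```text
time: 1.1
tool_pos: [386.2, 191.1, 250.1]
tcp_rot: [-180.0, -0.0, 123.4]
ft_force: [0.3, 0.9, -0.2]
finger_gap: -0.1
grip_force: 0.0
```

```bash
python3 -c "
from h import *
where();print(go(-95,0,150))"
```

```text
jig [184.6  98.4 250.1] [-179.99   -0.    123.45] F [ 0.3  0.9 -0.2] t 1.1
(array([-0.2943, -0.0353,  0.1   ]), array([-1.000e-02, -0.000e+00,  2.625e+01]))
```

Emit:
{"api": "servo_tool", "payload": {
  "fingers": [0, 0, 0, 0, 0, 0, 0, 0, 0, 0],
  "linear": [
    [-0.033, -0.004, 0],
    [-0.066, -0.008, 0],
    [-0.099, -0.012, 0],
    [-0.132, -0.016, 0.02],
    [-0.165, -0.02, 0.04],
    [-0.198, -0.024, 0.06],
    [-0.231, -0.028, 0.08],
    [-0.264, -0.032, 0.09],
    [-0.294, -0.035, 0.1],
    [-0.294, -0.035, 0.1]
  ],
  "rotation": [
    [0, 0, 3],
    [0, 0, 6],
    [0, 0, 9],
    [0, 0, 12],
    [0, 0, 15],
    [0, 0, 18],
    [0, 0, 21],
    [0, 0, 24],
    [0, 0, 26.2],
    [0, 0, 26.2]
  ]
}}

```text
time: 2.1
tool_pos: [519.2, -74.4, 148.1]
tcp_rot: [-179.8, -0.0, 97.1]
ft_force: [-0.9, 1.3, -0.4]
finger_gap: 0.1
grip_force: 0.0
```

Run:
```python
from h import *
where();print(go(-95,0,70))
snap('side','side1');snap('wrist','w1')
im=cv2.imread('pics/side1.png')[150:340,180:420]
im2=cv2.imread('pics/w1.png')
cv2.imwrite('pics/c1.png',cv2.hconcat([cv2.resize(im,(400,317)),cv2.resize(im2,(400,317))]))
```

```text
jig [-95.4  -0.2 148.1] [-1.7983e+02 -1.0000e-02  9.7150e+01] F [-0.9  1.3 -0.4] t 2.1
(array([ 0.0004, -0.    ,  0.0781]), array([-0.17, -0.01, -0.05]))
```

View pics/c1.png

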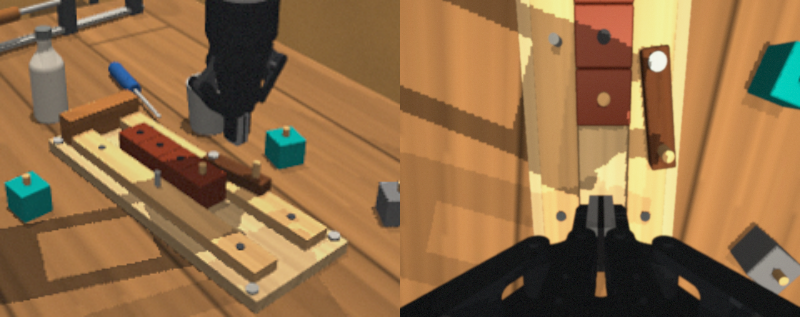

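The side crop shows the shut fingertips at (237,142), i.e. full image (322,235). The wrist view shows them centred on the channel behind block4.

Run:
```python
from h import *
s=load('side1');p=r.sense()['tool_pos']
for d in(0,19,32): print(d,pix(s,np.array(p)-[0,0,d]))
```

```text
0 [[321.14049257 224.38425239]]
19 [[320.77307704 233.24056279]]
32 [[320.52491161 239.17923648]]
```

Emit:
{"api": "servo_tool", "payload": {
  "fingers": [0, 0, 0, 0, 0, 0, 0, 0],
  "linear": [
    [0, 0, 0.02],
    [0, 0, 0.04],
    [0, 0, 0.06],
    [0, 0, 0.075],
    [0, 0, 0.09],
    [0, 0, 0.096],
    [0, 0, 0.1],
    [0, 0, 0.1]
  ],
  "rotation": [
    [0, 0, 0],
    [0, 0, 0],
    [0, 0, 0],
    [0, 0, 0],
    [0, 0, 0],
    [0, 0, 0],
    [0, 0, 0],
    [0, 0, 0]
  ]
}}

```text
time: 3.0
tool_pos: [519.5, -71.5, 50.2]
tcp_rot: [-180.0, -0.0, 97.4]
ft_force: [0.3, -0.1, 1.2]
finger_gap: 0.0
grip_force: 0.0
```

Emit:
{"api": "servo_tool", "payload": {
  "fingers": [0, 0, 0, 0, 0, 0, 0, 0, 0, 0],
  "linear": [
    [0.004, 0, 0],
    [0.008, 0, 0],
    [0.012, 0, 0],
    [0.015, 0, 0],
    [0.018, 0, 0],
    [0.021, 0, 0],
    [0.024, 0, 0],
    [0.027, 0, 0],
    [0.03, 0, 0],
    [0.033, 0, 0]
  ],
  "rotation": [
    [0, 0, 0],
    [0, 0, 0],
    [0, 0, 0],
    [0, 0, 0],
    [0, 0, 0],
    [0, 0, 0],
    [0, 0, 0],
    [0, 0, 0],
    [0, 0, 0],
    [0, 0, 0]
  ]
}}

```text
time: 4.0
tool_pos: [515.2, -38.8, 50.3]
tcp_rot: [180.0, 0.0, 97.4]
ft_force: [1.0, -1.3, 1.2]
finger_gap: -0.0
grip_force: 0.8
```

```bash
python3 -c "
from h import *
where();print(go(-10,0,48))"
```

```text
jig [-59.6  -0.8  50.3] [1.7999e+02 1.0000e-02 9.7380e+01] F [ 1.  -1.3  1.2] t 4.0
(array([ 0.0496, -0.0006,  0.0023]), array([0.01, 0.01, 0.18]))
```

Emit:
{"api": "servo_tool", "payload": {
  "fingers": [0, 0, 0, 0, 0, 0, 0, 0, 0, 0],
  "linear": [
    [0.004, 0, 0],
    [0.008, 0, 0],
    [0.012, 0, 0],
    [0.016, 0, 0],
    [0.02, 0, 0],
    [0.024, 0, 0],
    [0.028, 0, 0],
    [0.032, 0, 0],
    [0.036, 0, 0],
    [0.04, 0, 0]
  ],
  "rotation": [
    [0, 0, 0],
    [0, 0, 0],
    [0, 0, 0],
    [0, 0, 0],
    [0, 0, 0],
    [0, 0, 0],
    [0, 0, 0],
    [0, 0, 0],
    [0, 0, 0],
    [0, 0, 0]
  ]
}}

```text
time: 5.0
tool_pos: [510.1, 1.1, 50.3]
tcp_rot: [180.0, 0.0, 97.4]
ft_force: [1.0, -2.1, 1.1]
finger_gap: -0.1
grip_force: 1.1
```

Emit:
{"api": "servo_tool", "payload": {
  "fingers": [0, 0, 0, 0],
  "linear": [
    [0.002, 0, 0],
    [0.004, 0, 0],
    [0.006, 0, 0],
    [0.007, 0, 0]
  ],
  "rotation": [
    [0, 0, 0],
    [0, 0, 0],
    [0, 0, 0],
    [0, 0, 0]
  ]
}}

```text
time: 5.4
tool_pos: [509.1, 7.8, 50.3]
tcp_rot: [-180.0, 0.0, 97.4]
ft_force: [0.4, -2.9, 0.8]
finger_gap: 0.0
grip_force: 1.2
```

```bash
python3 -c "
from h import *
where()"
```

```text
jig [-12.6  -0.6  50.3] [-180.      0.     97.39] F [ 0.4 -2.9  0.8] t 5.4
```

Still sliding freely; continue in 1 mm steps until the force rises.

Emit:
{"api": "servo_tool", "payload": {
  "fingers": [0, 0, 0],
  "linear": [
    [0.001, 0, 0],
    [0.002, 0, 0],
    [0.003, 0, 0]
  ],
  "rotation": [
    [0, 0, 0],
    [0, 0, 0],
    [0, 0, 0]
  ]
}}

```text
time: 5.7
tool_pos: [508.8, 10.7, 50.3]
tcp_rot: [180.0, 0.0, 97.4]
ft_force: [0.3, -2.0, 0.7]
finger_gap: -0.1
grip_force: 1.3
```

Emit:
{"api": "servo_tool", "payload": {
  "fingers": [0, 0],
  "linear": [
    [0.001, 0, 0],
    [0.002, 0, 0]
  ],
  "rotation": [
    [0, 0, 0],
    [0, 0, 0]
  ]
}}

```text
time: 5.9
tool_pos: [508.5, 12.7, 50.3]
tcp_rot: [180.0, 0.0, 97.4]
ft_force: [0.2, -2.0, 1.6]
finger_gap: 0.0
grip_force: 1.3
```

Emit:
{"api": "servo_tool", "payload": {
  "fingers": [0, 0],
  "linear": [
    [0.001, 0, 0],
    [0.002, 0, 0]
  ],
  "rotation": [
    [0, 0, 0],
    [0, 0, 0]
  ]
}}

```text
time: 6.1
tool_pos: [508.5, 13.4, 50.4]
tcp_rot: [180.0, 0.2, 97.4]
ft_force: [0.8, -13.2, 0.8]
finger_gap: -0.3
grip_force: 7.1
```

Run:
```python
from h import *
where()
snap('side','side2');snap('wrist','w2')
im=cv2.imread('pics/side2.png')[180:280,200:340]
im2=cv2.imread('pics/w2.png')
cv2.imwrite('pics/c2.png',cv2.hconcat([cv2.resize(im,(400,300),interpolation=2),cv2.resize(im2,(400,300))]))
```

```text
jig [-7.  -0.6 50.4] [1.80e+02 1.50e-01 9.74e+01] F [  0.8 -13.2   0.8] t 6.1
```

View pics/c2.png

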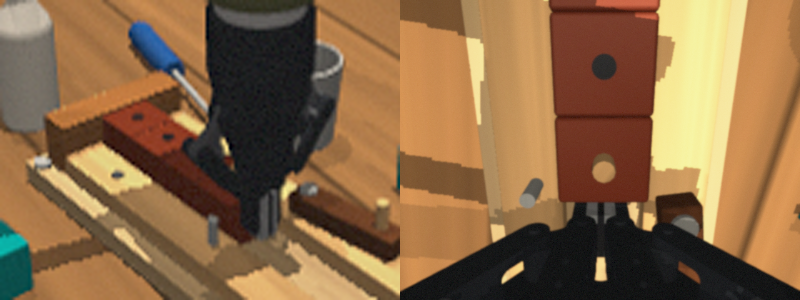

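The row is home: the force jumped to 13 N, the red row meets the stop, and there are no gaps in the wrist view. Next I back off, rise, and go outside the button.

Emit:
{"api": "servo_tool", "payload": {
  "fingers": [0, 0, 0, 0, 0, 0, 0, 0, 0, 0],
  "linear": [
    [-0.005, 0, 0],
    [-0.015, 0, 0],
    [-0.03, 0, 0],
    [-0.045, 0, -0.01],
    [-0.055, 0, -0.03],
    [-0.06, 0, -0.05],
    [-0.06, 0, -0.065],
    [-0.06, 0.02, -0.07],
    [-0.06, 0.05, -0.07],
    [-0.06, 0.08, -0.07]
  ],
  "rotation": [
    [0, 0, 0],
    [0, 0, 0],
    [0, 0, 0],
    [0, 0, 0],
    [0, 0, 0],
    [0, 0, 0],
    [0, 0, 0],
    [0, 0, 0],
    [0, 0, 0],
    [0, 0, 0]
  ]
}}

```text
time: 7.2
tool_pos: [596.6, -34.9, 121.5]
tcp_rot: [179.9, 0.0, 97.4]
ft_force: [-0.3, 0.2, -0.8]
finger_gap: 0.1
grip_force: 0.0
```

Run:
```python
from h import *
where();print(go(-68,-92,60))
snap('top','top1')
im=cv2.imread('pics/top1.png')[180:275,215:415]
cv2.imwrite('pics/crop1.png',cv2.resize(im,(800,380),interpolation=cv2.INTER_CUBIC))
```

```text
jig [-66.  -82.  121.5] [1.7992e+02 1.0000e-02 9.7350e+01] F [-0.3  0.2 -0.8] t 7.2
(array([-0.002 ,  0.01  ,  0.0615]), array([0.08, 0.01, 0.15]))
```

View pics/crop1.png

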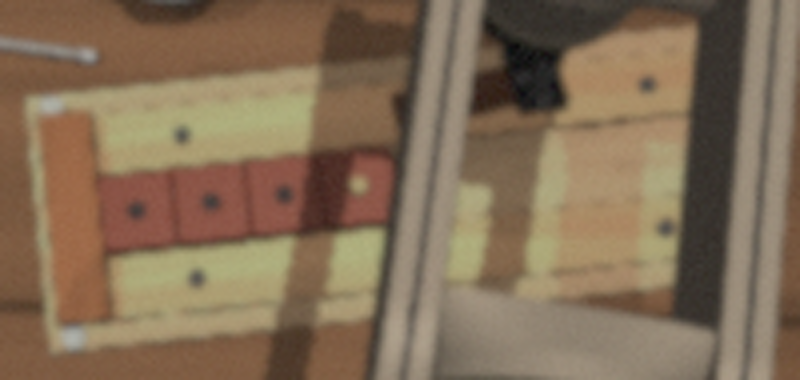

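The row is up against the stop, with dowels and dots at even 74 px spacing. Now I descend outside the button.

Emit:
{"api": "servo_tool", "payload": {
  "fingers": [0, 0, 0, 0, 0, 0, 0, 0],
  "linear": [
    [-0.002, 0.01, 0],
    [-0.002, 0.012, 0.01],
    [-0.002, 0.012, 0.02],
    [-0.002, 0.012, 0.035],
    [-0.002, 0.012, 0.05],
    [-0.002, 0.012, 0.058],
    [-0.002, 0.012, 0.062],
    [-0.002, 0.012, 0.062]
  ],
  "rotation": [
    [0, 0, 0],
    [0, 0, 0],
    [0, 0, 0],
    [0, 0, 0],
    [0, 0, 0],
    [0, 0, 0],
    [0, 0, 0],
    [0, 0, 0]
  ]
}}

```text
time: 8.05
tool_pos: [606.8, -34.9, 57.4]
tcp_rot: [-179.9, -0.0, 97.4]
ft_force: [-0.3, 0.9, 0.3]
finger_gap: 0.1
grip_force: 0.0
```

Run:
```python
from h import *
where()
s=r.sense()
for a in np.arange(-.15,1.6,.15).tolist()+[1.571]:
    c,n=np.cos(a),np.sin(a)
    m=11+14.5*abs(c)+11*abs(n)
    x=-14+1-60*c-n*m; y=-41.5+60*n-c*m   # +1: measured jig x offset
    print(round(a,2),round(x),round(y),go(x,y,60,s=s)[0])
```

```text
jig [-67.3 -92.1  57.4] [-1.7992e+02 -2.0000e-02  9.7390e+01] F [-0.3  0.9  0.3] t 8.05
-0.15 -68 -77 [-0.001  -0.015  -0.0026]
0.0 -73 -67 [-0.0057 -0.0251 -0.0026]
0.15 -76 -59 [-0.009  -0.0329 -0.0026]
0.3 -79 -51 [-0.0112 -0.0415 -0.0026]
0.45 -80 -41 [-0.0121 -0.0508 -0.0026]
0.6 -79 -32 [-0.0115 -0.0605 -0.0025]
0.75 -77 -22 [-0.0093 -0.0703 -0.0025]
0.9 -73 -12 [-0.0052 -0.0798 -0.0025]
1.05 -67 -3 [ 0.0006 -0.0889 -0.0025]
1.2 -59 5 [ 0.0081 -0.0969 -0.0025]
1.35 -50 12 [ 0.0171 -0.1037 -0.0025]
1.5 -40 17 [ 0.0274 -0.1088 -0.0025]
1.57 -35 19 [ 0.0326 -0.1105 -0.0025]
```

Emit:
{"api": "servo_tool", "payload": {
  "fingers": [0, 0, 0, 0, 0, 0, 0, 0, 0, 0],
  "linear": [
    [-0.001, -0.008, -0.002],
    [-0.001, -0.015, -0.002],
    [-0.003, -0.02, -0.002],
    [-0.006, -0.025, -0.002],
    [-0.008, -0.029, -0.002],
    [-0.009, -0.033, -0.002],
    [-0.01, -0.037, -0.002],
    [-0.011, -0.041, -0.002],
    [-0.012, -0.046, -0.002],
    [-0.012, -0.051, -0.002]
  ],
  "rotation": [
    [0, 0, 0],
    [0, 0, 0],
    [0, 0, 0],
    [0, 0, 0],
    [0, 0, 0],
    [0, 0, 0],
    [0, 0, 0],
    [0, 0, 0],
    [0, 0, 0],
    [0, 0, 0]
  ]
}}

```text
time: 9.05
tool_pos: [558.1, -53.6, 60.2]
tcp_rot: [-180.0, 0.0, 97.4]
ft_force: [1.6, 0.4, 0.6]
finger_gap: 0.2
grip_force: 0.7
```

Run:
```python
from h import *
where()
s=r.sense()
for a in np.arange(.6,1.6,.15).tolist()+[1.571]:
    c,n=np.cos(a),np.sin(a)
    m=11+14.5*abs(c)+11*abs(n)
    x=-14+1-60*c-n*m; y=-41.5+60*n-c*m
    print(round(a,2),round(x),round(y),go(x,y,60,s=s)[0])
snap('side','side3')
im=cv2.imread('pics/side3.png')[170:320,200:400]
cv2.imwrite('pics/c3.png',cv2.resize(im,(800,600),interpolation=2))
```

```text
jig [-79.7 -41.4  60.2] [-1.800e+02  1.000e-02  9.738e+01] F [1.6 0.4 0.6] t 9.05
0.6 -79 -32 [ 0.0008 -0.0097  0.0002]
0.75 -77 -22 [ 0.003  -0.0195  0.0002]
0.9 -73 -12 [ 0.0071 -0.0291  0.0002]
1.05 -67 -3 [ 0.0129 -0.0381  0.0002]
1.2 -59 5 [ 0.0204 -0.0462  0.0002]
1.35 -50 12 [ 0.0294 -0.0529  0.0002]
1.5 -40 17 [ 0.0397 -0.058   0.0002]
1.57 -35 19 [ 0.0449 -0.0598  0.0002]
```

View pics/c3.png

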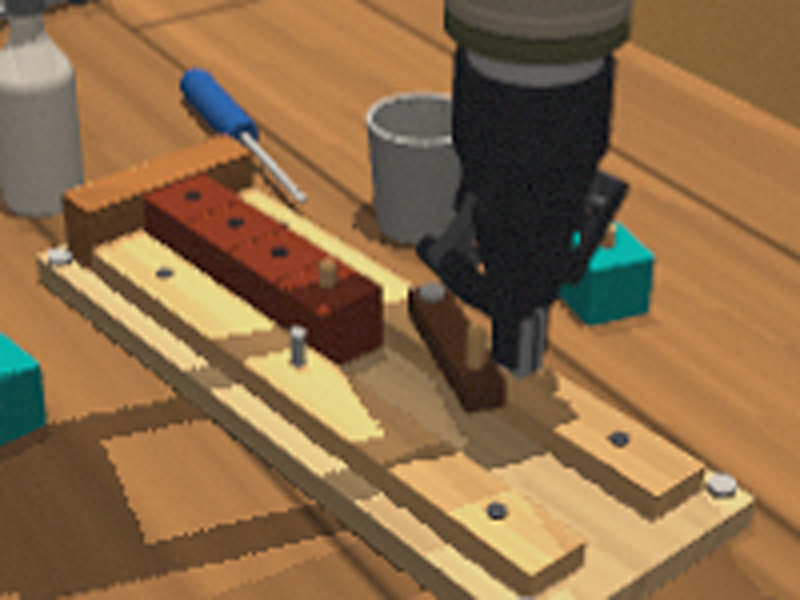

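The bar is swinging over the channel, with its peg at (477,345) and the fingers behind it at (520,350). The row is home. I continue along the arc.

Emit:
{"api": "servo_tool", "payload": {
  "fingers": [0, 0, 0, 0, 0, 0, 0, 0, 0, 0],
  "linear": [
    [0, -0.005, 0],
    [0.001, -0.01, 0],
    [0.002, -0.015, 0],
    [0.003, -0.02, 0],
    [0.005, -0.025, 0],
    [0.007, -0.029, 0],
    [0.01, -0.034, 0],
    [0.013, -0.038, 0],
    [0.016, -0.042, 0],
    [0.02, -0.046, 0]
  ],
  "rotation": [
    [0, 0, 0],
    [0, 0, 0],
    [0, 0, 0],
    [0, 0, 0],
    [0, 0, 0],
    [0, 0, 0],
    [0, 0, 0],
    [0, 0, 0],
    [0, 0, 0],
    [0, 0, 0]
  ]
}}

```text
time: 10.1
tool_pos: [509.9, -39.3, 60.3]
tcp_rot: [-180.0, 0.0, 97.4]
ft_force: [1.4, -0.3, 0.1]
finger_gap: 0.5
grip_force: 0.6
```

Emit:
{"api": "servo_tool", "payload": {
  "fingers": [0, 0, 0, 0, 0, 0],
  "linear": [
    [0.005, -0.003, 0],
    [0.009, -0.006, 0],
    [0.013, -0.008, 0],
    [0.017, -0.01, 0],
    [0.02, -0.012, 0],
    [0.022, -0.012, 0]
  ],
  "rotation": [
    [0, 0, 0],
    [0, 0, 0],
    [0, 0, 0],
    [0, 0, 0],
    [0, 0, 0],
    [0, 0, 0]
  ]
}}

```text
time: 10.7
tool_pos: [495.1, -19.0, 60.2]
tcp_rot: [-180.0, -0.0, 97.4]
ft_force: [-1.7, -1.6, 0.5]
finger_gap: 0.2
grip_force: 0.7
```

```bash
python3 -c "
from h import *
where()"
```

```text
jig [-37.4  16.8  60.2] [-179.96   -0.     97.4 ] F [-1.7 -1.6  0.5] t 10.7
```

Emit:
{"api": "servo_tool", "payload": {
  "fingers": [0, 0, 0, 0],
  "linear": [
    [0.001, 0, 0],
    [0.002, 0, 0],
    [0.003, 0, 0],
    [0.003, 0, 0]
  ],
  "rotation": [
    [0, 0, 0],
    [0, 0, 0],
    [0, 0, 0],
    [0, 0, 0]
  ]
}}

```text
time: 11.1
tool_pos: [495.0, -16.2, 60.2]
tcp_rot: [-180.0, -0.0, 97.4]
ft_force: [-0.3, -0.3, -1.1]
finger_gap: 0.2
grip_force: 0.2
```

Emit:
{"api": "servo_tool", "payload": {
  "fingers": [0, 0],
  "linear": [
    [0.001, 0, 0],
    [0.001, 0, 0]
  ],
  "rotation": [
    [0, 0, 0],
    [0, 0, 0]
  ]
}}

```text
time: 11.3
tool_pos: [495.0, -15.6, 60.2]
tcp_rot: [-180.0, 0.0, 97.4]
ft_force: [-0.8, -3.7, -0.1]
finger_gap: 0.1
grip_force: 1.7
```

Emit:
{"api": "servo_tool", "payload": {
  "fingers": [0, 0],
  "linear": [
    [0.001, 0, 0],
    [0.001, 0, 0]
  ],
  "rotation": [
    [0, 0, 0],
    [0, 0, 0]
  ]
}}

```text
time: 11.5
tool_pos: [494.9, -15.4, 60.3]
tcp_rot: [-180.0, 0.1, 97.4]
ft_force: [-0.0, -7.2, -2.0]
finger_gap: -0.3
grip_force: 4.0
```

Emit:
{"api": "servo_tool", "payload": {
  "fingers": [0, 0, 0, 0, 0, 0, 0, 0, 0, 0],
  "linear": [
    [-0.005, 0, 0],
    [-0.015, 0, 0],
    [-0.03, 0, 0],
    [-0.05, 0, 0],
    [-0.07, 0, -0.02],
    [-0.09, 0, -0.05],
    [-0.12, 0, -0.08],
    [-0.15, 0, -0.1],
    [-0.18, 0, -0.12],
    [-0.2, 0, -0.12]
  ],
  "rotation": [
    [0, 0, 0],
    [0, 0, 0],
    [0, 0, 0],
    [0, 0, 0],
    [0, 0, 0],
    [0, 0, 0],
    [0, 0, 0],
    [0, 0, 0],
    [0, 0, 0],
    [0, 0, 0]
  ]
}}

```text
time: 12.5
tool_pos: [522.4, -216.5, 184.2]
tcp_rot: [179.7, 0.2, 97.3]
ft_force: [0.1, 0.9, 0.4]
finger_gap: -0.1
grip_force: 0.0
```

Run:
```python
from h import *
where()
snap('top','top2');snap('side','side4')
a=cv2.resize(cv2.imread('pics/top2.png')[180:275,215:415],(800,380),interpolation=2)
b=cv2.resize(cv2.imread('pics/side4.png')[190:290,180:400],(484,220),interpolation=2)
b=cv2.copyMakeBorder(b,0,0,0,316,cv2.BORDER_CONSTANT)
cv2.imwrite('pics/c4.png',cv2.vconcat([a,b]))
```

```text
jig [-236.8   14.5  184.2] [179.7    0.23  97.31] F [0.1 0.9 0.4] t 12.5
```

View pics/c4.png

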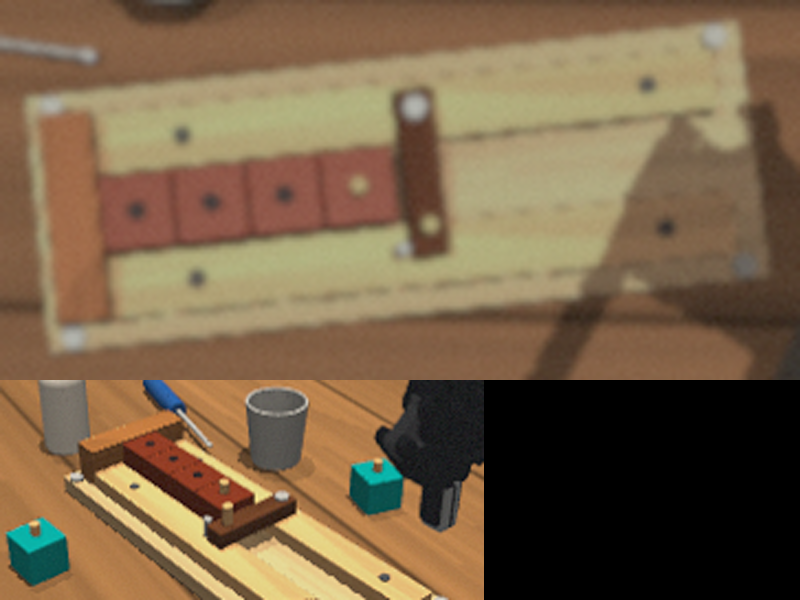

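The bar lies square across the channel against the pin at (404,248). The row is home with no gaps, and the hand is clear.

```bash
python3 -c "
from bench import r
print(r.hand_in())"
```

```text
the job is handed in; nothing more can be done
None
```

The job is handed in at about 12.6 s: the four blocks are home against the end stop with no gaps, the turn button is square across the channel against its limit, and the hand is clear; `hand_in()` returned no verdict.

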